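# Put the stamping corner on standby

## Robot

A 6-joint arm with a two-finger parallel gripper is mounted at the origin on the work surface. World frame = base frame: x ahead of the robot, y to its left, z up, the work surface at z = 0. Lengths are in m, angles in rad, forces in N, time in s.
With the tool pointing down it reaches from about 0.375 to 0.975 m from the base axis. Payload 3.8 kg.
Tool frame: the origin (TCP) lies at the very end of the fingers, on their centre line; the grasp point (between the pads) lies 19 mm behind it; z points along the fingers, y is the direction in which the jaws open and shut (so a half turn about z gives the same grasp; the last joint's range is limited). The gripper opens to 85 mm and grips with 20 to 120 N. Pads are 22 mm wide; open, the fingers measure 114 mm over their backs; the gripper's body (76 mm by 85 mm) begins 54 mm behind the grasp point. The pads swing forward as they close: fully open they stand 13 mm farther back than shut.
Start: joints at [-1.295, 0.264, 1.604, -0, 1.274, -0.037], TCP at [0.208, -0.642, 0.231] pointing down, gripper open.
Joint ranges: [-2.63, 2.63], [-0.94, 2.18], [0.31, 2.57], [-1.31, 4.45], [0, 2.66], [-2.55, 2.55]. Speed limits (rad/s): [2.57, 2.57, 3.14, 3.14, 3.14, 3.14].

## Interface

Orientations are given as a rotation vector (axis times angle).
In Python, from workcell import bot, viewer gives the robot as it stands.
- The arm moves only by the tool jog_arm, never from a script. Its argument "motion" is a list of rows, each an object of numbers: "dx", "dy", "dz": the shift along the world's x, y, z in cm; "turn": the turn about the world's z in rad. A call has 1 to 12 rows; each row shifts and turns the commanded pose from where the row before left it; what a row does not reach is not made up. A row lasts 1/12 s, in which the tool goes at most 41.7 mm and 7.16 degrees, less where a joint would pass 70% of its speed; a pose out of reach is approached as far as the arm can. A call is refused whole if a number of a shift passes 4.17 or a number of a turn 0.125, either way. A call with a gripper value outside its range is refused whole. "fingers" is the finger opening in cm, from 0 to 8.54, set as the call begins (left out, the last holds). The fingers move at their own pace and stop on an object; "grip_force" is the grip in N (left out, the last holds). Time passes only in rows, so rows that do not move let the fingers close. It gives the time, the measured TCP pose, the force and the opening at its end, in the units of the state.
- bot.read_state(): the state, without advancing time (a new reading comes with each control period).
- viewer.read_camera(name): name is "side" or "top"; returns (picture, depth): 400x640x3 uint8, red, green, blue; 400x640 float32, m along the optical axis (not along the pixel's ray), 0 where there is no reading.
- viewer.camera_info(name): a dict with "vertical_fov" (degrees; the focal length in pixels is half the picture's height over the tangent of half this angle, whatever the lens; pixels are square), "cx", "cy" (the principal point, pixels), "R" (3x3) and "t" (3): a world point X has camera coordinates R X + t. Camera axes: x right, y down, z forward; pixel columns grow to the right and rows downward; lengths in m; the calibration is good to about 2 mm. A picture is of the moment at which its call begins. camera_info takes no time and is no camera call.
- bot.finish_job(): hands the job in, once; it reports no verdict.
The state is a dict: "time": time; "q": joint angles; "joint_vel": joint speeds; "joint_torque": joint torques, N m; "tool_pos": TCP position; "tcp_rot": TCP orientation; "wrist_force": force on the tool from outside, world axes, zero at the start; "torque": the same for the moment, N m; "width": opening from 0.0 (shut) to 1.0 (fully open).
Only numpy, scipy, OpenCV 4.12 (cv2) and the standard library are available. Lean on these libraries where they do the work, as an engineer would, in place of code of your own. Each camera call takes 0.05 s, during which the arm holds its last target. There are 200 camera calls.

## Task

Put the stamping corner on standby: first turn the air valve's lever to the green mark, and only then return the red and the yellow stamp from the bench to the slots with their own colour labels. Lower each stamp gently, never drop it, so that it stands upright and fully home in its slot. Leave the blue stamp and everything else on the bench where it is.

Things in the scene. Friction and masses are not known exactly. Their poses are not given: they have to be found in the camera images.
- stamp_red: Decorator's hand stamp: base 66 x 40 x 22 mm (long side along its own x; black rubber under dark wood) with an upright red grip rib 54 mm long (along x), 16 mm wide (along y), from 22 to 60 mm above its underside; about 0.15 kg. Origin: centre of its underside, z up. Its two ends are alike. Lies upright on the bench.
- stamp_yellow: Decorator's hand stamp: base 66 x 40 x 22 mm (long side along its own x; black rubber under dark wood) with an upright yellow grip rib 54 mm long (along x), 16 mm wide (along y), from 22 to 60 mm above its underside; about 0.15 kg. Origin: centre of its underside, z up. Its two ends are alike. Lies upright on the bench.
- stamp_blue: Decorator's hand stamp: base 66 x 40 x 22 mm (long side along its own x; black rubber under dark wood) with an upright blue grip rib 54 mm long (along x), 16 mm wide (along y), from 22 to 60 mm above its underside; about 0.15 kg. Origin: centre of its underside, z up. Its two ends are alike. Already at home in the blue-labelled slot; leave it there.
- rack: Light wooden stamp rack, block 120 x 300 x 22 mm (x, y, z), fixed; origin: centre of its underside. Four open-topped slots in a row along its y, 72 mm apart, each 76 mm (rack's x) by 50 mm (rack's y), 16 mm deep, so a stamp goes in with 5 mm to spare all round, its long side along the rack's x. A home stamp stands 44 mm out of the rack's top face.
- label_red: Red colour tile (22 x 44 x 4 mm) clipped on the rack's top face, on the side nearer the robot, beside the slot it names; origin: centre of its underside. The order of the labels along the rack varies.
- label_yellow: Yellow colour tile (22 x 44 x 4 mm) clipped on the rack's top face, on the side nearer the robot, beside the slot it names; origin: centre of its underside. The order of the labels along the rack varies.
- label_blue: Blue colour tile (22 x 44 x 4 mm) clipped on the rack's top face, on the side nearer the robot, beside the slot it names; origin: centre of its underside. The order of the labels along the rack varies.
- label_white: White colour tile (22 x 44 x 4 mm) clipped on the rack's top face, on the side nearer the robot, beside the slot it names; origin: centre of its underside. The order of the labels along the rack varies. Its slot stays empty: its stamp is mounted in the green press at the table's side.
- slot_red (a point): Centre of the floor of the red-labelled slot (6 mm above the bench); x along the slot's long side, z up.
- slot_yellow (a point): The same for the yellow-labelled slot.
- valve: Bench-mounted brass ball valve on a grey foot 130 x 60 mm, fixed; origin: centre of the underside, on the lever's vertical axis. The pipe runs along its x. A white dial disc of 90 mm diameter, top at 68 mm, lies under the lever.
- air_lever (a joint): Opening of the valve, rad: 0 closed (lever along the valve's -y, across the pipe), 1.57 fully open (lever along the valve's -x, along the pipe); it grows clockwise seen from above, stays where it is left, and turns with about 2 N at the grip.
- lever_grip (a point): Middle of the graspable part of the lever, 75 mm from the axis and 92 mm above the bench; x points outward along the lever, z up. The red grip is a bar 14 mm wide and 14 mm high, from 45 to 95 mm from the axis, with free space under it beyond 57 mm from the axis.
- mark: Green tab on the dial, 24 mm wide, from 31 to 57 mm from the axis, top 72 mm above the bench: the standby mark, always between closed and the lever's starting place. Origin on the lever's axis; its x points outward through the middle of the tab, so the lever is set when it lies over the tab, its x along the tab's x.
- bowl: Bystander: dark lacquered bowl, 120 mm wide, 50 mm high; origin under its centre.
- gold_can: Bystander: golden can, 70 mm wide, 80 mm high; origin under its centre.
- brush_cup: Bystander: yellow cup of brushes, 64 mm wide, 175 mm high over the brushes; origin under its centre.
- paint_jar: Bystander: small red paint jar with black cap, 52 mm wide, 60 mm high; origin under its centre.
- tape_roll: Bystander: cardboard-coloured tape roll, 90 mm wide, 22 mm high; origin under its centre.
- spoon: Bystander: golden spoon, 160 mm long along its x, lying between the two stamps; origin near its middle.
- palette_knife: Bystander: palette knife, 200 mm long along its x; origin near its middle.
Not all that is in view belongs to the job. What is shaped like the stamp_yellow but purple is not meant.

How it is judged:
By the outcome, as a careful person would: the job done as asked, in the order asked, and still so for the second after the job is handed in, with the robot touching nothing.
It also fails if it takes over 62 s, if anything falls off the work surface, if the arm or the gripper's body presses on something with over 40 N, if the wrist force passes 120 N, or if a joint passes its speed limit or range.

## Working session

There is one attempt and no reset: what is moved stays moved. The work goes in short steps, Python scripts to look and compute and a tool call to move; the robot and the scene stay as the last step left them, time stands still between calls to the robot, and variables do not carry over. Pictures are saved under pics/ and viewed, about 8 in all and at most 12, crops included, and the job is handed in when it is done.

Besides the shell and the picture viewer there is one more tool, called as name(argument=value, ...) on one line, values as JSON. jog_arm: Moves the arm, as the interface text tells. Its arguments: {"type":"object","properties":{"motion":{"type":"array"},"fingers":{"type":"number"},"grip_force":{"type":"number"}},"required":["motion"]}

```bash
mkdir -p pics; cat > h.py <<'E'
import numpy as np, cv2
from workcell import bot, viewer
def cam(n):
    i=viewer.camera_info(n); p,d=viewer.read_camera(n)
    f=p.shape[0]/2/np.tan(np.radians(i["vertical_fov"])/2)
    return p,d,dict(f=f,cx=i["cx"],cy=i["cy"],R=np.array(i["R"]),t=np.array(i["t"]),i=i)
def ray(c,uv,z):
    uv=np.atleast_2d(np.asarray(uv,float))
    v=np.c_[(uv[:,0]-c["cx"])/c["f"],(uv[:,1]-c["cy"])/c["f"],np.ones(len(uv))]@c["R"]
    o=-c["R"].T@c["t"]; s=(z-o[2])/v[:,2]
    return o+v*s[:,None]
def pts(c,d):
    v,u=np.mgrid[:d.shape[0],:d.shape[1]]
    X=np.dstack([(u-c["cx"])/c["f"]*d,(v-c["cy"])/c["f"]*d,d])
    return (X-c["t"])@c["R"]
def save(n,p): cv2.imwrite(f"pics/{n}.png",p[...,::-1])
E
python3 - <<'E'
from h import *
print({k:v for k,v in bot.read_state().items()})
for n in("top","side"):
    p,d,c=cam(n); save(n+"0",p); np.savez(n+"0.npz",p=p,d=d); print(n,c["i"])
E
```

```text
{'time': 0.0, 'q': array([-1.29488446e+00,  2.64779168e-01,  1.60543030e+00,  1.19418951e-05,
        1.27366496e+00, -3.68963997e-02]), 'joint_vel': array([-4.82243806e-06,  2.48955101e-03, -1.07806699e-03,  2.91979079e-03,
       -5.02637589e-04, -9.31349636e-04]), 'joint_torque': array([ 1.48989508e-03, -5.15111876e+01, -3.67307353e+01,  1.98374198e-05,
        1.26892951e-02, -4.45047178e-06]), 'tool_pos': array([ 0.20751936, -0.64152258,  0.22991408]), 'tcp_rot': array([-3.10100734e+00, -4.88998688e-01,  4.09224264e-04]), 'wrist_force': array([-0.43973974, -0.30212008,  0.40349262]), 'torque': array([-0.02730899,  0.04815337, -0.03057444]), 'width': 1.0002415492952654}
top {'vertical_fov': 51.06678974281475, 'cx': 321.65587688448034, 'cy': 193.79808873477572, 'R': array([[-0.01511786, -0.99961891,  0.0230971 ],
       [-0.99343746,  0.01239717, -0.1137028 ],
       [ 0.11337313, -0.02466447, -0.99324629]]), 't': array([0.01148442, 0.55382932, 1.00461625])}
side {'vertical_fov': 45.1717147969329, 'cx': 322.5330578143132, 'cy': 205.52905209750026, 'R': array([[-8.09813396e-01, -5.86687465e-01,  2.87051834e-04],
       [-3.47136690e-01,  4.78763363e-01, -8.06400497e-01],
       [ 4.72967633e-01, -6.53133571e-01, -5.91369729e-01]]), 't': array([0.45364156, 0.22893764, 1.21060984])}
```

View pics/top0.png

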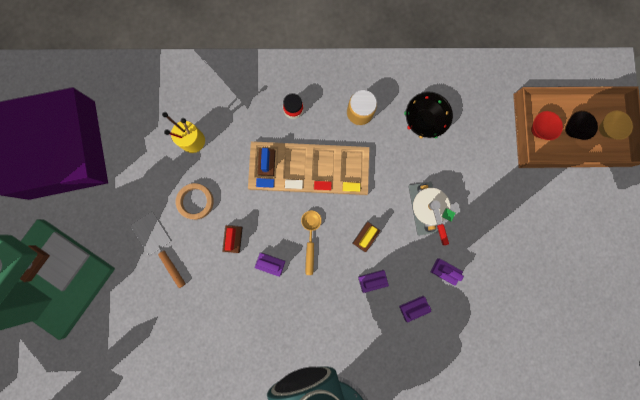

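View pics/side0.png

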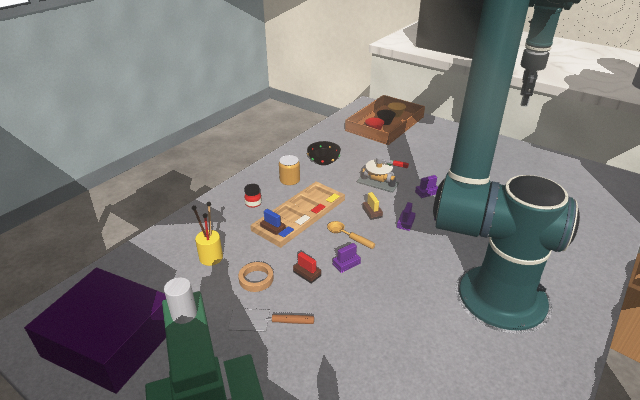

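Top view: the red stamp is at (233,239) and the yellow at (367,237), with purple look-alikes at (270,264), (373,281), (415,309) and (447,271). Label order from the left is blue 265, white 293, red 323, yellow 351. The valve axis is near (432,207), the red lever at (443,234) and the green tab at (449,214). I'll measure these, with one enlarged crop to confirm.

```bash
cat >> h.py <<'E'
def blobs(p,color,box):
    hsv=cv2.cvtColor(p,cv2.COLOR_RGB2HSV); h,s,v=[hsv[...,k].astype(int) for k in range(3)]
    m={"red":((h<7)|(h>173))&(s>170)&(v>60),"yellow":(h>22)&(h<33)&(s>150)&(v>90),"green":(h>45)&(h<80)&(s>110)&(v>40),
       "blue":(h>105)&(h<125)&(s>150)&(v>60),"white":(s<40)&(v>150)}[color].astype(np.uint8)
    x0,y0,x1,y1=box; k=np.zeros_like(m); k[y0:y1,x0:x1]=m[y0:y1,x0:x1]
    n,L,st,ce=cv2.connectedComponentsWithStats(k); 
    return [(L==i) for i in range(1,n) if st[i,4]>=12]
def rect(P):
    (c,(w,h),a)=cv2.minAreaRect((P[:,:2]*1000).astype(np.float32)); 
    if w<h: w,h,a=h,w,a+90
    return np.round(c,1),round(w,1),round(h,1),round((a+90)%180-90,1)
E
python3 - <<'E'
from h import *
i=viewer.camera_info("top"); z=np.load("top0.npz"); p,d=z["p"],z["d"]
c=dict(f=200/np.tan(np.radians(i["vertical_fov"])/2),cx=i["cx"],cy=i["cy"],R=np.array(i["R"]),t=np.array(i["t"]))
W=pts(c,d)
def go(name,col,box,zz,zmin):
    for m in blobs(p,col,box):
        v,u=np.where(m); q=W[m]; top=q[:,2]>zmin
        print(name,"px",u.mean().round(1),v.mean().round(1),"n",m.sum(),"zmed/max",np.median(q[:,2]).round(4),q[:,2].max().round(4))
        R=ray(c,np.c_[u,v],zz); print("   ray rect",rect(R))
        if top.sum()>8: 
            R=ray(c,np.c_[u,v][top],zz); print("   top only",top.sum(),rect(R))
go("stampR","red",(215,220,250,260),.06,.052)
go("stampY","yellow",(350,218,385,255),.06,.052)
go("stampB","blue",(255,140,278,176),.066,.056)
for n,col,b in(("labR","red",(308,176,338,195)),("labY","yellow",(338,176,366,195)),("labB","blue",(250,176,280,195)),("labW","white",(280,176,308,192))): go(n,col,b,.026,.015)
go("lever","red",(425,215,460,250),.099,.09)
go("green","green",(430,195,465,230),.072,.066)
go("disc","white",(408,180,455,232),.068,.06)
k=p[170:270,215:465]; save("crop1",cv2.resize(k,None,fx=3.2,fy=3.2,interpolation=cv2.INTER_CUBIC))
E
```

```text
stampR px 229.6 238.7 n 228 zmed/max 0.0589 1.0605
   ray rect (array([446.7, 223.7]), 55.0, 22.9, -5.9)
   top only 161 (array([448.2, 226.2]), 52.7, 16.8, -6.1)
stampY px 367.8 236.4 n 167 zmed/max 0.0597 0.0647
   ray rect (array([ 447.3, -103.9]), 53.7, 17.7, -36.3)
   top only 150 (array([ 447.6, -104.5]), 52.6, 16.1, -36.6)
stampB px 264.7 159.6 n 172 zmed/max 0.0653 1.0605
   ray rect (array([634.9, 141. ]), 56.3, 16.8, -0.0)
   top only 144 (array([637.3, 141. ]), 52.1, 16.5, -5.0)
labR px 322.3 185.0 n 155 zmed/max 0.0263 0.0318
   ray rect (array([576.6,   1.2]), 42.5, 20.1, 89.3)
   top only 155 (array([576.6,   1.2]), 42.5, 20.1, 89.3)
labY px 351.0 186.4 n 146 zmed/max 0.0263 1.0605
   ray rect (array([572.2, -70.9]), 43.4, 21.0, 85.2)
   top only 146 (array([572.2, -70.9]), 43.4, 21.0, 85.2)
labB px 264.9 182.5 n 134 zmed/max 0.0265 1.0605
   ray rect (array([584.6, 144.3]), 39.9, 17.6, 89.3)
   top only 134 (array([584.6, 144.3]), 39.9, 17.6, 89.3)
labW px 293.1 183.6 n 136 zmed/max 0.026 0.0308
   ray rect (array([580. ,  74.7]), 39.9, 20.1, 89.3)
   top only 136 (array([580. ,  74.7]), 39.9, 20.1, 89.3)
lever px 442.6 234.2 n 129 zmed/max 0.0985 1.0605
   ray rect (array([ 448.9, -271.7]), 46.4, 14.8, 13.5)
   top only 128 (array([ 448.9, -271.7]), 46.4, 14.8, 13.5)
green px 448.4 214.4 n 94 zmed/max 0.0721 0.0768
   ray rect (array([ 496.3, -296. ]), 23.2, 22.5, 60.8)
   top only 94 (array([ 496.3, -296. ]), 23.2, 22.5, 60.8)
disc px 412.5 181.0 n 33 zmed/max 0.0002 0.0043
   ray rect (array([ 575.6, -216.8]), 26.9, 9.7, 89.3)
disc px 424.2 208.6 n 1028 zmed/max 0.0678 1.0605
   ray rect (array([ 509.2, -245.4]), 103.0, 91.7, -0.7)
   top only 805 (array([ 517.1, -241.9]), 86.8, 77.5, 0.9)
disc px 449.5 204.5 n 62 zmed/max 0.0651 0.0701
   ray rect (array([ 519.8, -302.3]), 34.3, 15.4, 47.8)
   top only 34 (array([ 523.7, -296.3]), 24.9, 9.3, 15.8)
```

View pics/crop1.png

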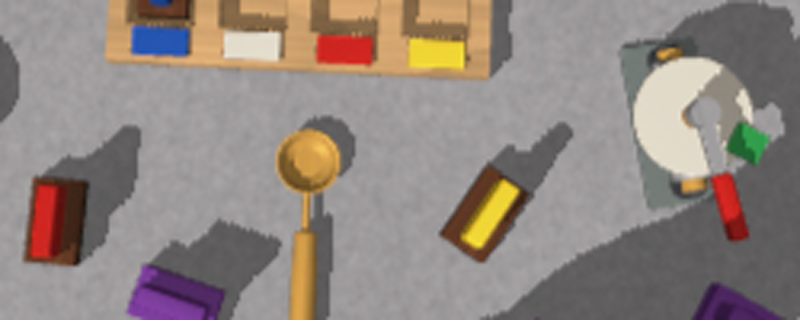

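The crop confirms the real stamps: red rib in a dark base at about (229,239) and yellow at (368,236). The purple ones have purple bases. The lever is at about -166° and the green tab at about -117° from the axis. One more measurement for the axis and the slots.

```bash
python3 - <<'E'
from h import *
i=viewer.camera_info("top"); z=np.load("top0.npz"); p,d=z["p"],z["d"]
c=dict(f=200/np.tan(np.radians(i["vertical_fov"])/2),cx=i["cx"],cy=i["cy"],R=np.array(i["R"]),t=np.array(i["t"]))
W=pts(c,d)
# disc circle: big white blob, convex hull pts at z .068, RANSAC-free circle fit on left/upper side
m=max(blobs(p,"white",(408,180,455,232)),key=lambda m:m.sum()); m=m&(W[...,2]>.062)&(W[...,2]<.074)
v,u=np.where(m); P=ray(c,np.c_[u,v],.068)[:,:2]*1000
h=cv2.convexHull(P.astype(np.float32))[:,0]
from scipy.optimize import least_squares
r=least_squares(lambda q:np.hypot(*(h-q[:2]).T)-45,[517,-255],loss="soft_l1",f_scale=1); print("axis",r.x,len(h),np.abs(r.fun).max())
A=r.x
# rack frame by labels; 
L=dict(B=(584.6,144.3),W=(580,74.7),R=(576.6,1.2),Y=(572.2,-70.9))
yy=np.polyfit([l[1] for l in L.values()],[l[0] for l in L.values()],1); a=-np.arctan(yy[0]); print("yaw",np.degrees(a))
ex=np.array([np.cos(a),np.sin(a)]);ey=np.array([-ex[1],ex[0]])
# profile of heights along slot: top-face points in rack frame relative to red label
o=np.array(L["R"]); v,u=np.mgrid[135:200,240:380]; u=u.ravel();v=v.ravel(); H=W[v,u,2]
Q=(ray(c,np.c_[u,v],.022)[:,:2]*1000-o)@np.c_[ex,ey]
top=(H>.016)&(H<.030)
for n,y0 in(("R",0),("Y",-72),("W",72)):
    s=np.abs(Q[:,1]-y0)<15
    print(n,"x prof",[(b,round(float(top[s&(abs(Q[:,0]-b)<1.5)].mean()),1)) for b in list(range(6,24,2))+list(range(78,116,2)) if (s&(abs(Q[:,0]-b)<1.5)).any()])
s=(Q[:,0]>25)&(Q[:,0]<75)
print("y prof",[(b,round(float(top[s&(abs(Q[:,1]-b)<1)].mean()),1)) for b in range(-120,120,2) if .1<top[s&(abs(Q[:,1]-b)<1)].mean()])
E
```

```text
axis [ 517.35606208 -257.25693063] 23 15.090782499879221
yaw -3.2295244834778436
R x prof [(6, 0.9), (8, 1.0), (10, 1.0), (12, 1.0), (14, 1.0), (16, 0.7), (18, 0.0), (20, 0.0), (22, 0.0), (78, 0.0), (80, 0.0), (82, 0.0), (84, 0.0), (86, 0.0), (88, 0.0), (90, 0.1), (92, 0.9), (94, 1.0), (96, 1.0), (98, 1.0), (100, 1.0), (102, 1.0), (104, 0.6), (106, 0.0), (108, 0.0), (110, 0.0), (112, 0.0), (114, 0.0)]
Y x prof [(6, 1.0), (8, 1.0), (10, 1.0), (12, 1.0), (14, 1.0), (16, 0.2), (18, 0.0), (20, 0.0), (22, 0.0), (78, 0.0), (80, 0.0), (82, 0.0), (84, 0.0), (86, 0.0), (88, 0.0), (90, 0.3), (92, 0.8), (94, 1.0), (96, 1.0), (98, 1.0), (100, 1.0), (102, 1.0), (104, 1.0), (106, 0.0), (108, 0.0), (110, 0.0), (112, 0.0), (114, 0.0)]
W x prof [(6, 1.0), (8, 0.9), (10, 1.0), (12, 1.0), (14, 1.0), (16, 0.7), (18, 0.0), (20, 0.0), (22, 0.0), (78, 0.0), (80, 0.0), (82, 0.0), (84, 0.0), (86, 0.0), (88, 0.0), (90, 0.2), (92, 0.8), (94, 1.0), (96, 0.9), (98, 0.9), (100, 1.0), (102, 1.0), (104, 0.6), (106, 0.1), (108, 0.0), (110, 0.0), (112, 0.0), (114, 0.0)]
y prof [(-114, 0.2), (-112, 1.0), (-110, 1.0), (-108, 1.0), (-106, 0.9), (-104, 1.0), (-102, 1.0), (-100, 1.0), (-98, 1.0), (-96, 0.6), (-46, 0.4), (-44, 1.0), (-42, 1.0), (-40, 1.0), (-38, 1.0), (-36, 1.0), (-34, 1.0), (-32, 1.0), (-30, 1.0), (-28, 1.0), (-26, 1.0), (-24, 0.7), (26, 0.5), (28, 1.0), (30, 1.0), (32, 1.0), (34, 1.0), (36, 1.0), (38, 1.0), (40, 1.0), (42, 1.0), (44, 1.0), (46, 1.0), (48, 0.3), (98, 0.9), (100, 1.0), (102, 1.0), (104, 1.0), (106, 1.0), (108, 1.0), (110, 1.0), (112, 1.0), (114, 1.0), (116, 1.0), (118, 1.0)]
```

jog_arm(motion=[{"dx": 1.9, "dy": 3.2, "turn": -0.077}, {"dx": 1.9, "dy": 3.2}, {"dx": 1.9, "dy": 3.2}, {"dx": 1.9, "dy": 3.2}, {"dx": 1.9, "dy": 3.2}, {"dx": 1.9, "dy": 3.2}, {"dx": 1.9, "dy": 3.2}, {"dx": 1.9, "dy": 3.2}, {"dx": 1.9, "dy": 3.2}, {"dx": 1.9, "dy": 3.2}, {"dx": 1.9, "dy": 3.2}, {"dx": 1.9, "dy": 1.0}], fingers=6, grip_force=30)

```text
validation failed for argument at $.mo...
```

jog_arm(motion=[{"dx": 1.9, "dy": 3.2, "dz": 0, "turn": -0.07}, {"dx": 1.9, "dy": 3.2, "dz": 0, "turn": 0}, {"dx": 1.9, "dy": 3.2, "dz": 0, "turn": 0}, {"dx": 1.9, "dy": 3.2, "dz": 0, "turn": 0}, {"dx": 1.9, "dy": 3.2, "dz": 0, "turn": 0}, {"dx": 1.9, "dy": 3.2, "dz": 0, "turn": 0}, {"dx": 1.9, "dy": 3.2, "dz": 0, "turn": 0}, {"dx": 1.9, "dy": 3.2, "dz": 0, "turn": 0}, {"dx": 1.9, "dy": 3.2, "dz": 0, "turn": 0}, {"dx": 1.9, "dy": 3.2, "dz": 0, "turn": 0}, {"dx": 1.9, "dy": 3.2, "dz": 0, "turn": 0}, {"dx": 1.9, "dy": 1.0, "dz": 0, "turn": 0}], fingers=6, grip_force=30)

```text
time: 1.1
tool_pos: [0.4357, -0.276, 0.2308]
tcp_rot: [-3.116, -0.383, 0.001]
wrist_force: [-0.0, -0.5, -0.3]
width: 0.701
```

jog_arm(motion=[{"dx": 0.65, "dy": 0.2, "dz": -3.5, "turn": -0.01}, {"dx": 0, "dy": 0, "dz": -3.5, "turn": 0}, {"dx": 0, "dy": 0, "dz": -3.5, "turn": 0}, {"dx": 0, "dy": 0, "dz": -2.5, "turn": 0}, {"dx": 0, "dy": 0, "dz": -1.5, "turn": 0}, {"dx": 0, "dy": 0, "dz": -1.0, "turn": 0}, {"dx": 0, "dy": 0, "dz": 0, "turn": 0}, {"dx": 0, "dy": 0, "dz": 0, "turn": 0}])

```text
time: 1.77
tool_pos: [0.4421, -0.2782, 0.0762]
tcp_rot: [-3.12, -0.365, 0.001]
wrist_force: [-0.0, 0.0, 0.9]
width: 0.702
```

jog_arm(motion=[{"dx": 0, "dy": 0, "dz": 0, "turn": 0}, {"dx": 0, "dy": 0, "dz": 0, "turn": 0}, {"dx": 0, "dy": 0, "dz": 0, "turn": 0}, {"dx": 0, "dy": 0, "dz": 0, "turn": 0}, {"dx": 0, "dy": 0, "dz": 0, "turn": 0}, {"dx": 0, "dy": 0, "dz": 0, "turn": 0}, {"dx": 0, "dy": 0, "dz": 0, "turn": 0}, {"dx": 0, "dy": 0, "dz": 0, "turn": 0}], fingers=0.5, grip_force=20)

```text
time: 2.43
tool_pos: [0.4429, -0.2785, 0.0775]
tcp_rot: [3.119, 0.366, 0.002]
wrist_force: [-1.2, 2.3, 5.6]
width: 0.162
```

```bash
python3 - <<'E'
from h import *
p,d,c=cam("side"); save("s1",cv2.resize(p[120:240,320:480],None,fx=4,fy=4,interpolation=cv2.INTER_CUBIC))
print(bot.read_state()["tool_pos"])
A=np.array([.5172,-.2565]);r=.077
for k in range(7):
    a=np.radians(-167+49*k/7); b=np.radians(-167+49*(k+1)/7)
    print(k,np.round(100*r*np.array([np.cos(b)-np.cos(a),np.sin(b)-np.sin(a)]),2))
E
```

```text
[ 0.44285615 -0.27845324  0.07751625]
0 [ 0.27 -0.9 ]
1 [ 0.37 -0.86]
2 [ 0.48 -0.81]
3 [ 0.57 -0.75]
4 [ 0.66 -0.67]
5 [ 0.74 -0.59]
6 [ 0.8  -0.49]
```

View pics/s1.png

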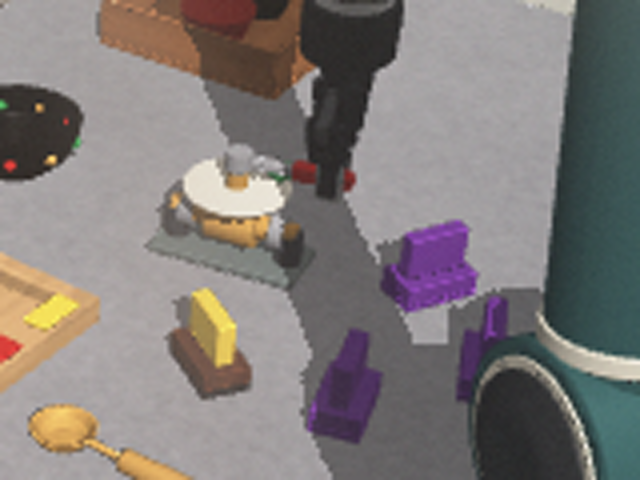

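The fingers hold the lever (opening 13.8 mm against the 14 mm bar). Next I swing it about 45° counter-clockwise to the tab.

jog_arm(motion=[{"dx": 0.26, "dy": -0.73, "dz": 0, "turn": 0.106}, {"dx": 0.33, "dy": -0.7, "dz": 0, "turn": 0.106}, {"dx": 0.39, "dy": -0.66, "dz": 0, "turn": 0.106}, {"dx": 0.46, "dy": -0.62, "dz": 0, "turn": 0.106}, {"dx": 0, "dy": 0, "dz": 0, "turn": 0}, {"dx": 0, "dy": 0, "dz": 0, "turn": 0}])

```text
time: 2.98
tool_pos: [0.4569, -0.3067, 0.0775]
tcp_rot: [2.973, 1.01, -0.0]
wrist_force: [-3.5, -1.9, 6.7]
width: 0.157
```

jog_arm(motion=[{"dx": 0.52, "dy": -0.57, "dz": 0, "turn": 0.106}, {"dx": 0.57, "dy": -0.52, "dz": 0, "turn": 0.106}, {"dx": 0.62, "dy": -0.46, "dz": 0, "turn": 0.106}, {"dx": 0.66, "dy": -0.39, "dz": 0, "turn": 0.106}, {"dx": 0, "dy": 0, "dz": 0, "turn": 0}, {"dx": 0, "dy": 0, "dz": 0, "turn": 0}, {"dx": 0, "dy": 0, "dz": 0, "turn": 0}])

```text
time: 3.57
tool_pos: [0.4813, -0.3272, 0.0776]
tcp_rot: [2.691, 1.61, -0.0]
wrist_force: [-1.1, -6.1, 2.6]
width: 0.16
```

jog_arm(motion=[{"dx": 0, "dy": 0, "dz": 0, "turn": 0}, {"dx": 0, "dy": 0, "dz": 0, "turn": 0}, {"dx": 0, "dy": 0, "dz": 0, "turn": 0}, {"dx": 0, "dy": 0, "dz": 0, "turn": 0}, {"dx": 0, "dy": 0, "dz": 1.5, "turn": 0}, {"dx": 0, "dy": 0, "dz": 3, "turn": 0}, {"dx": 0, "dy": 0, "dz": 4, "turn": 0}, {"dx": 0, "dy": 2, "dz": 3, "turn": 0}, {"dx": 0, "dy": 4, "dz": 0, "turn": 0}, {"dx": 0, "dy": 4, "dz": 0, "turn": 0}, {"dx": 0, "dy": 4, "dz": 0, "turn": 0}, {"dx": 0, "dy": 4, "dz": 0, "turn": 0}], fingers=5)

```text
time: 4.57
tool_pos: [0.4798, -0.143, 0.1914]
tcp_rot: [-2.695, -1.614, -0.001]
wrist_force: [0.3, 0.8, 0.2]
width: 0.59
```

```bash
python3 - <<'E'
from h import *
print({k:np.round(v,4) for k,v in bot.read_state().items() if k in("time","tool_pos","tcp_rot","width")})
p,d,c=cam("top"); save("t2",cv2.resize(p[170:270,380:500],None,fx=5,fy=5,interpolation=cv2.INTER_CUBIC))
W=pts(c,d); A=np.array([517.2,-256.5])
for n,col,z,r in(("lever","red",.099,70),("green","green",.072,44)):
  for m in blobs(p,col,(405,180,490,260)):
    m=m&(abs(W[...,2]-z)<.006)
    v,u=np.where(m)
    if len(u)<10: continue
    R=ray(c,np.c_[u,v],z); q=rect(R); w=q[0]-A; print(n,m.sum(),q,np.hypot(*w),np.degrees(np.arctan2(w[1],w[0])))
    print(np.round(ray(c,[[u.mean(),v.mean()]],z),4))
E
```

```text
{'time': np.float64(4.5667), 'tool_pos': array([ 0.4798, -0.143 ,  0.1914]), 'tcp_rot': array([-2.6951e+00, -1.6143e+00, -7.0000e-04]), 'width': np.float64(0.5899)}
```

View pics/t2.png

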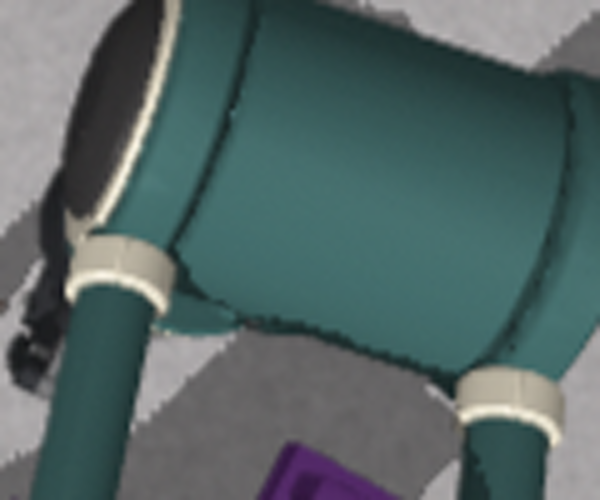

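The arm hides the valve, so I'll move over to the red stamp and look again from there.

jog_arm(motion=[{"dx": -0.3, "dy": 3.4, "dz": 0, "turn": -0.11}, {"dx": -0.3, "dy": 3.4, "dz": 0, "turn": -0.11}, {"dx": -0.3, "dy": 3.4, "dz": 0, "turn": -0.11}, {"dx": -0.3, "dy": 3.4, "dz": 0, "turn": -0.11}, {"dx": -0.3, "dy": 3.4, "dz": 0, "turn": -0.11}, {"dx": -0.3, "dy": 3.4, "dz": 0, "turn": -0.11}, {"dx": -0.3, "dy": 3.4, "dz": 0, "turn": -0.11}, {"dx": -0.3, "dy": 3.4, "dz": 0, "turn": -0.11}, {"dx": -0.3, "dy": 3.4, "dz": 0, "turn": -0.11}, {"dx": -0.3, "dy": 3.4, "dz": 0, "turn": -0.11}, {"dx": -0.2, "dy": 2.9, "dz": 0, "turn": -0.086}, {"dx": 0, "dy": 0, "dz": 0, "turn": 0}])

```text
time: 5.62
tool_pos: [0.4476, 0.2287, 0.1912]
tcp_rot: [-3.135, 0.164, 0.0]
wrist_force: [0.8, -0.0, -0.6]
width: 0.585
```

```bash
cat > lev.py <<'E'
from h import *
print({k:np.round(v,4) for k,v in bot.read_state().items() if k in("time","tool_pos","tcp_rot","width")})
p,d,c=cam("top"); save("t3",cv2.resize(p[170:270,380:500],None,fx=5,fy=5,interpolation=cv2.INTER_CUBIC))
W=pts(c,d); A=np.array([517.2,-256.5])
for n,col,z,r in(("lever","red",.099,70),("green","green",.072,44)):
  for m in blobs(p,col,(405,180,490,260)):
    m=m&(abs(W[...,2]-z)<.006)
    v,u=np.where(m)
    if len(u)<10: continue
    R=ray(c,np.c_[u,v],z); q=rect(R); w=q[0]-A; print(n,m.sum(),q,np.hypot(*w),np.degrees(np.arctan2(w[1],w[0])))
E
python3 lev.py
```

```text
{'time': np.float64(5.6167), 'tool_pos': array([0.4476, 0.2287, 0.1912]), 'tcp_rot': array([-3.1347e+00,  1.6450e-01,  5.0000e-04]), 'width': np.float64(0.5852)}
lever 109 (array([ 483.1, -318.1]), 47.2, 11.6, 62.4) 70.40859322554317 -118.96766064606402
green 36 (array([ 490. , -292.5]), 23.4, 8.3, 57.9) 45.12028368705146 -127.07307331731045
```

View pics/t3.png

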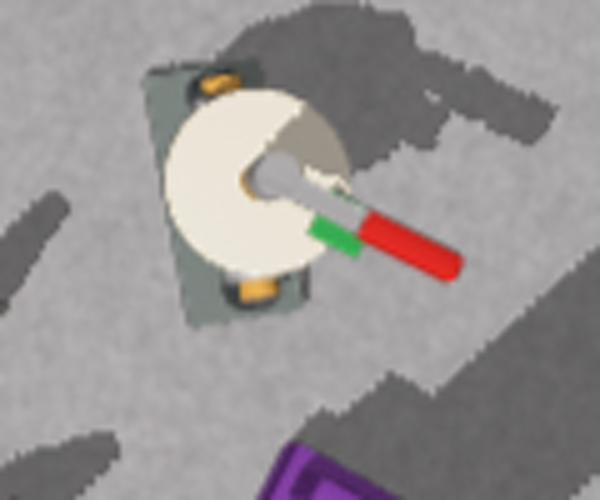

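The lever lies over the tab: about -118.5° for both, within 1.5°. The green strip shows on only one side because of parallax. Now the red stamp.

jog_arm(motion=[{"dx": 0.05, "dy": -0.25, "dz": -3.5, "turn": 0}, {"dx": 0, "dy": 0, "dz": -3.5, "turn": 0}, {"dx": 0, "dy": 0, "dz": -3.5, "turn": 0}, {"dx": 0, "dy": 0, "dz": -2.5, "turn": 0}, {"dx": 0, "dy": 0, "dz": -2.0, "turn": 0}, {"dx": 0, "dy": 0, "dz": -1.0, "turn": 0}, {"dx": 0, "dy": 0, "dz": 0, "turn": 0}, {"dx": 0, "dy": 0, "dz": 0, "turn": 0}])

```text
time: 6.33
tool_pos: [0.4488, 0.2211, 0.0313]
tcp_rot: [3.137, -0.166, -0.001]
wrist_force: [1.0, -0.2, 0.1]
width: 0.586
```

jog_arm(motion=[{"dx": 0, "dy": 0, "dz": 0, "turn": 0}, {"dx": 0, "dy": 0, "dz": 0, "turn": 0}, {"dx": 0, "dy": 0, "dz": 0, "turn": 0}, {"dx": 0, "dy": 0, "dz": 0, "turn": 0}, {"dx": 0, "dy": 0, "dz": 0, "turn": 0}, {"dx": 0, "dy": 0, "dz": 0, "turn": 0}, {"dx": 0, "dy": 0, "dz": 0, "turn": 0}, {"dx": 0, "dy": 0, "dz": 0, "turn": 0}], fingers=0.8, grip_force=35)

```text
time: 7.0
tool_pos: [0.4497, 0.2222, 0.0324]
tcp_rot: [-3.136, 0.165, -0.003]
wrist_force: [-1.3, -0.3, 7.1]
width: 0.18
```

jog_arm(motion=[{"dx": 0, "dy": 0, "dz": 2, "turn": 0}, {"dx": 0, "dy": 0, "dz": 4, "turn": 0}, {"dx": 0, "dy": 0, "dz": 4, "turn": 0.05}, {"dx": 2.0, "dy": -2.5, "dz": 0, "turn": 0}, {"dx": 2.0, "dy": -2.5, "dz": 0, "turn": 0}, {"dx": 2.0, "dy": -2.5, "dz": 0, "turn": 0}, {"dx": 2.0, "dy": -2.5, "dz": 0, "turn": 0}, {"dx": 2.0, "dy": -2.5, "dz": 0, "turn": 0}, {"dx": 2.0, "dy": -2.5, "dz": 0, "turn": 0}, {"dx": 2.0, "dy": -2.5, "dz": 0, "turn": 0}, {"dx": 2.0, "dy": -2.5, "dz": 0, "turn": 0}, {"dx": 2.2, "dy": -2.3, "dz": 0, "turn": 0}])

```text
time: 8.0
tool_pos: [0.6306, -0.0028, 0.1304]
tcp_rot: [3.14, -0.087, -0.003]
wrist_force: [0.5, 0.5, -1.7]
width: 0.184
```

jog_arm(motion=[{"dx": 0, "dy": 0, "dz": 0, "turn": 0}, {"dx": 0, "dy": 0, "dz": 0, "turn": 0}, {"dx": 0, "dy": 0, "dz": 0, "turn": 0}])

```text
time: 8.25
tool_pos: [0.6298, -0.0011, 0.1303]
tcp_rot: [-3.14, 0.088, 0.004]
wrist_force: [-0.5, 1.2, -1.1]
width: 0.18
```

```bash
python3 - <<'E'
from h import *
s=bot.read_state(); print({k:np.round(v,4) for k,v in s.items() if k in("time","tool_pos","tcp_rot","width","wrist_force")})
p,d,c=cam("side"); save("s4",cv2.resize(p[130:270,230:370],None,fx=4,fy=4,interpolation=cv2.INTER_CUBIC))
W=pts(c,d)
for m in blobs(p,"red",(240,120,380,230)):
    v,u=np.where(m); q=W[m]; print(u.mean(),v.mean(),m.sum(),np.round(np.median(q,0),4),np.round(np.percentile(q[:,2],[2,98]),4))
E
```

```text
{'time': np.float64(8.25), 'tool_pos': array([ 0.6298, -0.0011,  0.1303]), 'tcp_rot': array([-3.14  ,  0.0876,  0.0038]), 'wrist_force': array([-0.5467,  1.1749, -1.1335]), 'width': np.float64(0.1801)}
308.2692307692308 172.42307692307693 104 [0.6073 0.0053 0.1451] [0.1237 0.1608]
252.45238095238096 197.5952380952381 84 [0.7649 0.088  0.0338] [0.0255 0.0443]
317.8125 208.0625 64 [0.5766 0.0017 0.0266] [0.0232 0.0306]
```

View pics/s4.png

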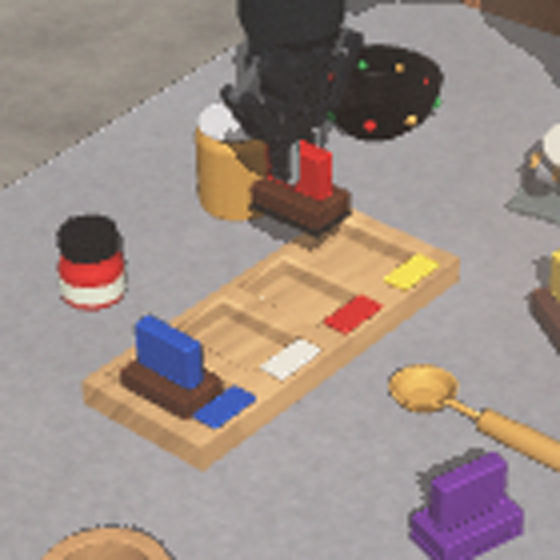

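jog_arm(motion=[{"dx": 0.2, "dy": 0, "dz": -2, "turn": 0}, {"dx": 0, "dy": 0, "dz": -2, "turn": 0}, {"dx": 0, "dy": 0, "dz": -1.5, "turn": 0}, {"dx": 0, "dy": 0, "dz": -1, "turn": 0}, {"dx": 0, "dy": 0, "dz": -0.5, "turn": 0}, {"dx": 0, "dy": 0, "dz": 0, "turn": 0}, {"dx": 0, "dy": 0, "dz": 0, "turn": 0}, {"dx": 0, "dy": 0, "dz": 0, "turn": 0}])

```text
time: 8.97
tool_pos: [0.6337, -0.001, 0.0626]
tcp_rot: [3.14, -0.086, 0.003]
wrist_force: [-0.2, -0.0, -0.5]
width: 0.181
```

```bash
cat > chk.py <<'E'
from h import *
import sys
s=bot.read_state(); print({k:np.round(v,4) for k,v in s.items() if k in("time","tool_pos","tcp_rot","width","wrist_force")})
col,box=sys.argv[1],[int(a) for a in sys.argv[2:6]]
p,d,c=cam("side"); W=pts(c,d)
for m in blobs(p,col,box):
    q=W[m]; q=q[q[:,2]<.3]; v,u=np.where(m)
    print("side",u.mean().round(),v.mean().round(),m.sum(),"lo",np.round(np.percentile(q,3,0),4),"hi",np.round(np.percentile(q,97,0),4))
E
python3 chk.py red 240 120 380 235
```

```text
{'time': np.float64(8.9667), 'tool_pos': array([ 0.6337, -0.001 ,  0.0626]), 'tcp_rot': array([ 3.1404, -0.0861,  0.0033]), 'wrist_force': array([-0.1937, -0.0025, -0.5381]), 'width': np.float64(0.1805)}
side 308.0 191.0 88 lo [ 0.6035 -0.005   0.057 ] hi [0.6264 0.0099 0.0921]
side 252.0 198.0 83 lo [0.7553 0.0643 0.0251] hi [0.7897 0.0976 0.0421]
side 318.0 208.0 65 lo [ 0.5673 -0.0208  0.0233] hi [0.5872 0.0211 0.0298]
```

jog_arm(motion=[{"dx": 0, "dy": 0, "dz": -0.5, "turn": 0}, {"dx": 0, "dy": 0, "dz": -0.5, "turn": 0}, {"dx": 0, "dy": 0, "dz": -0.5, "turn": 0}, {"dx": 0, "dy": 0, "dz": -0.4, "turn": 0}, {"dx": 0, "dy": 0, "dz": -0.3, "turn": 0}, {"dx": 0, "dy": 0, "dz": -0.2, "turn": 0}, {"dx": 0, "dy": 0, "dz": 0, "turn": 0}, {"dx": 0, "dy": 0, "dz": 0, "turn": 0}, {"dx": 0, "dy": 0, "dz": 0, "turn": 0}])

```text
time: 9.77
tool_pos: [0.6322, -0.0013, 0.0386]
tcp_rot: [3.14, -0.087, -0.003]
wrist_force: [-6.4, -0.5, 10.5]
width: 0.18
```

```bash
python3 chk.py red 280 120 340 205
```

```text
{'time': np.float64(9.7667), 'tool_pos': array([ 0.6322, -0.0013,  0.0386]), 'tcp_rot': array([ 3.1403e+00, -8.6700e-02, -2.5000e-03]), 'wrist_force': array([-6.3878, -0.4851, 10.5222]), 'width': np.float64(0.1797)}
side 308.0 197.0 93 lo [ 0.6017 -0.0056  0.0336] hi [0.6271 0.0103 0.0691]
```

jog_arm(motion=[{"dx": -0.2, "dy": 0, "dz": 0, "turn": 0}, {"dx": 0, "dy": 0, "dz": -0.1, "turn": 0}, {"dx": 0, "dy": 0, "dz": 0, "turn": 0}, {"dx": 0, "dy": 0, "dz": 0, "turn": 0}])

```text
time: 10.15
tool_pos: [0.632, -0.0013, 0.0385]
tcp_rot: [3.14, -0.087, 0.003]
wrist_force: [-4.4, -0.3, 10.7]
width: 0.179
```

jog_arm(motion=[{"dx": 0, "dy": 0, "dz": 0, "turn": 0}, {"dx": 0, "dy": 0, "dz": 0, "turn": 0}, {"dx": 0, "dy": 0, "dz": 0, "turn": 0}, {"dx": 0, "dy": 0, "dz": 0, "turn": 0}, {"dx": 0, "dy": 0, "dz": 1, "turn": 0}, {"dx": 0, "dy": 0, "dz": 3, "turn": 0}, {"dx": 0, "dy": 0, "dz": 4, "turn": 0}, {"dx": 0, "dy": 0, "dz": 3, "turn": 0}, {"dx": 0, "dy": 0, "dz": 0, "turn": 0}, {"dx": 0, "dy": 0, "dz": 0, "turn": 0}], fingers=4.5)

```text
time: 10.98
tool_pos: [0.6333, -0.0013, 0.1503]
tcp_rot: [3.14, -0.087, 0.011]
wrist_force: [0.7, 0.2, 0.0]
width: 0.529
```

```bash
python3 chk.py red 280 120 340 205; python3 chk.py blue 255 170 295 218
```

```text
{'time': np.float64(10.9833), 'tool_pos': array([ 0.6333, -0.0013,  0.1503]), 'tcp_rot': array([ 3.1403, -0.0867,  0.0109]), 'wrist_force': array([0.6903, 0.1613, 0.047 ]), 'width': np.float64(0.5291)}
side 305.0 196.0 185 lo [ 0.6023 -0.006   0.0341] hi [0.6537 0.0098 0.0688]
{'time': np.float64(11.0333), 'tool_pos': array([ 0.6315, -0.0013,  0.1478]), 'tcp_rot': array([ 3.1404, -0.0867,  0.0039]), 'wrist_force': array([ 0.5062, -0.579 , -0.3151]), 'width': np.float64(0.5226)}
side 270.0 214.0 85 lo [0.6145 0.1364 0.0503] hi [0.6622 0.1501 0.0697]
```

Red is home: its rib top reads 0.069, the same as the seated blue stamp. Now yellow.

jog_arm(motion=[{"dx": -2.6, "dy": -1.5, "dz": 0, "turn": -0.083}, {"dx": -2.6, "dy": -1.5, "dz": 0, "turn": -0.083}, {"dx": -2.6, "dy": -1.5, "dz": 0, "turn": -0.083}, {"dx": -2.6, "dy": -1.5, "dz": 0, "turn": -0.083}, {"dx": -2.6, "dy": -1.5, "dz": 0, "turn": -0.083}, {"dx": -2.6, "dy": -1.5, "dz": 0, "turn": -0.083}, {"dx": -2.8, "dy": -1.3, "dz": 0, "turn": -0.083}, {"dx": 0, "dy": 0, "dz": 0, "turn": 0}, {"dx": 0, "dy": 0, "dz": 0, "turn": 0}, {"dx": 0, "dy": 0, "dz": 0, "turn": 0}, {"dx": 0, "dy": 0, "dz": 0, "turn": 0}])

```text
time: 12.0
tool_pos: [0.4473, -0.1039, 0.1458]
tcp_rot: [-2.984, 0.981, 0.001]
wrist_force: [-0.6, 1.0, 0.3]
width: 0.526
```

```bash
python3 chk.py yellow 355 180 395 225
```

```text
{'time': np.float64(12.0), 'tool_pos': array([ 0.4473, -0.1039,  0.1458]), 'tcp_rot': array([-2.9843e+00,  9.8100e-01,  9.0000e-04]), 'wrist_force': array([-0.6029,  1.0283,  0.2698]), 'width': np.float64(0.5259)}
side 374.0 201.0 70 lo [ 0.4251 -0.1189  0.0303] hi [ 0.4662 -0.0866  0.0635]
```

jog_arm(motion=[{"dx": 0, "dy": -0.05, "dz": -3.5, "turn": 0}, {"dx": 0, "dy": 0, "dz": -3, "turn": 0}, {"dx": 0, "dy": 0, "dz": -2.5, "turn": 0}, {"dx": 0, "dy": 0, "dz": -1.5, "turn": 0}, {"dx": 0, "dy": 0, "dz": -1.0, "turn": 0}, {"dx": 0, "dy": 0, "dz": 0, "turn": 0}, {"dx": 0, "dy": 0, "dz": 0, "turn": 0}])

```text
time: 12.63
tool_pos: [0.4472, -0.1045, 0.0311]
tcp_rot: [-2.984, 0.981, 0.001]
wrist_force: [0.6, -0.2, 0.1]
width: 0.523
```

jog_arm(motion=[{"dx": 0, "dy": 0, "dz": 0, "turn": 0}, {"dx": 0, "dy": 0, "dz": 0, "turn": 0}, {"dx": 0, "dy": 0, "dz": 0, "turn": 0}, {"dx": 0, "dy": 0, "dz": 0, "turn": 0}, {"dx": 0, "dy": 0, "dz": 0, "turn": 0}, {"dx": 0, "dy": 0, "dz": 0, "turn": 0}, {"dx": 0, "dy": 0, "dz": 0, "turn": 0}, {"dx": 0, "dy": 0, "dz": 0, "turn": 0}], fingers=0.8)

```text
time: 13.3
tool_pos: [0.4479, -0.1051, 0.0323]
tcp_rot: [-2.984, 0.983, -0.004]
wrist_force: [1.0, 0.0, 6.4]
width: 0.18
```

jog_arm(motion=[{"dx": 0, "dy": 0, "dz": 2, "turn": 0}, {"dx": 0, "dy": 0, "dz": 4, "turn": 0}, {"dx": 0, "dy": 0, "dz": 3, "turn": 0.08}, {"dx": 2.5, "dy": 0.45, "dz": 0, "turn": 0.08}, {"dx": 2.5, "dy": 0.45, "dz": 0, "turn": 0.08}, {"dx": 2.5, "dy": 0.45, "dz": 0, "turn": 0.08}, {"dx": 2.5, "dy": 0.45, "dz": 0, "turn": 0.08}, {"dx": 2.5, "dy": 0.45, "dz": 0, "turn": 0.08}, {"dx": 2.5, "dy": 0.45, "dz": 0, "turn": 0.08}, {"dx": 2.8, "dy": 0.5, "dz": 0, "turn": 0.02}, {"dx": 0, "dy": 0, "dz": 0, "turn": 0}, {"dx": 0, "dy": 0, "dz": 0, "turn": 0}])

```text
time: 14.3
tool_pos: [0.625, -0.0723, 0.12]
tcp_rot: [-3.14, 0.087, 0.003]
wrist_force: [-0.5, 1.1, -1.5]
width: 0.18
```

jog_arm(motion=[{"dx": 0, "dy": 0, "dz": 0, "turn": 0}, {"dx": 0, "dy": 0, "dz": -2, "turn": 0}, {"dx": 0, "dy": 0, "dz": -2, "turn": 0}, {"dx": 0, "dy": 0, "dz": -1, "turn": 0}, {"dx": 0, "dy": 0, "dz": 0, "turn": 0}, {"dx": 0, "dy": 0, "dz": 0, "turn": 0}, {"dx": 0, "dy": 0, "dz": 0, "turn": 0}])

```text
time: 14.88
tool_pos: [0.625, -0.073, 0.0722]
tcp_rot: [3.14, -0.089, 0.002]
wrist_force: [0.1, -0.1, -0.5]
width: 0.182
```

```bash
python3 chk.py yellow 300 140 360 195
```

```text
{'time': np.float64(14.8833), 'tool_pos': array([ 0.625 , -0.073 ,  0.0722]), 'tcp_rot': array([ 3.1402e+00, -8.8800e-02,  1.6000e-03]), 'wrist_force': array([ 0.0739, -0.0595, -0.539 ]), 'width': np.float64(0.1823)}
side 323.0 178.0 71 lo [ 0.5982 -0.0783  0.0672] hi [ 0.6189 -0.0604  0.1018]
```

jog_arm(motion=[{"dx": 0.1, "dy": 0, "dz": -0.8, "turn": 0}, {"dx": 0, "dy": 0, "dz": -0.7, "turn": 0}, {"dx": 0, "dy": 0, "dz": -0.5, "turn": 0}, {"dx": 0, "dy": 0, "dz": -0.4, "turn": 0}, {"dx": 0, "dy": 0, "dz": -0.4, "turn": 0}, {"dx": 0, "dy": 0, "dz": -0.3, "turn": 0}, {"dx": 0, "dy": 0, "dz": -0.2, "turn": 0}, {"dx": 0, "dy": 0, "dz": -0.1, "turn": 0}, {"dx": 0, "dy": 0, "dz": 0, "turn": 0}, {"dx": 0, "dy": 0, "dz": 0, "turn": 0}, {"dx": 0, "dy": 0, "dz": 0, "turn": 0}])

```text
time: 15.85
tool_pos: [0.6255, -0.0727, 0.0384]
tcp_rot: [-3.14, 0.088, 0.001]
wrist_force: [-4.9, 0.8, 4.9]
width: 0.178
```

```bash
python3 chk.py yellow 300 140 360 195
```

```text
{'time': np.float64(15.85), 'tool_pos': array([ 0.6255, -0.0727,  0.0384]), 'tcp_rot': array([-3.1403e+00,  8.8100e-02,  1.5000e-03]), 'wrist_force': array([-4.8521,  0.7549,  4.8558]), 'width': np.float64(0.1776)}
side 323.0 188.0 69 lo [ 0.5986 -0.0774  0.0324] hi [ 0.619  -0.0613  0.0683]
```

On the floor of the slot: 5 N contact, and the rib top at 0.068 agrees with the seated stamps. Release, rise, move clear and look.

jog_arm(motion=[{"dx": 0, "dy": 0, "dz": 0, "turn": 0}, {"dx": 0, "dy": 0, "dz": 0, "turn": 0}, {"dx": 0, "dy": 0, "dz": 0, "turn": 0}, {"dx": 0, "dy": 0, "dz": 0, "turn": 0}, {"dx": 0, "dy": 0, "dz": 1, "turn": 0}, {"dx": 0, "dy": 0, "dz": 3, "turn": 0}, {"dx": 0, "dy": 0, "dz": 4, "turn": 0}, {"dx": 0, "dy": 0, "dz": 4, "turn": 0}, {"dx": 0, "dy": 0, "dz": 4, "turn": 0}, {"dx": -3, "dy": 2.5, "dz": 0, "turn": 0}, {"dx": -3, "dy": 2.5, "dz": 0, "turn": 0}, {"dx": -3, "dy": 2.5, "dz": 0, "turn": 0}], fingers=4.5)

```text
time: 16.9
tool_pos: [0.536, 0.0026, 0.1995]
tcp_rot: [-3.14, 0.091, -0.006]
wrist_force: [0.1, 0.7, -0.8]
width: 0.529
```

jog_arm(motion=[{"dx": -2.5, "dy": 3, "dz": 0, "turn": 0}, {"dx": -2.5, "dy": 3, "dz": 0, "turn": 0}, {"dx": -2, "dy": 3.5, "dz": 0, "turn": 0}, {"dx": 0, "dy": 4, "dz": 0, "turn": 0}, {"dx": 0, "dy": 4, "dz": 0, "turn": 0}, {"dx": 0, "dy": 4, "dz": 0, "turn": 0}, {"dx": 0, "dy": 4, "dz": 0, "turn": 0}, {"dx": 0, "dy": 4, "dz": 0, "turn": 0}, {"dx": 0, "dy": 0, "dz": 0, "turn": 0}, {"dx": 0, "dy": 0, "dz": 0, "turn": 0}])

```text
time: 17.73
tool_pos: [0.4655, 0.2992, 0.1979]
tcp_rot: [-3.14, 0.082, -0.001]
wrist_force: [-0.8, -0.5, -0.1]
width: 0.53
```

```bash
python3 lev.py; for a in "yellow 300 140 360 195" "red 280 120 340 205" "blue 255 170 295 218"; do python3 chk.py $a|tail -1; done
python3 - <<'E'
from h import *
p,d,c=cam("side"); q,d2,c2=cam("top")
a=cv2.resize(p[130:250,230:430],(600,360),interpolation=cv2.INTER_CUBIC);b=cv2.resize(q[130:250,240:480],(600,300)[:2],interpolation=cv2.INTER_CUBIC)
save("fin",cv2.resize(np.vstack([a,b]),(545,600)))
W=pts(c2,d2)
for n,col,box in(("R","red",(305,140,338,177)),("Y","yellow",(336,140,366,179)),("B","blue",(250,140,280,176))):
    for m in blobs(q,col,box):
        m=m&(abs(W[...,2]-.066)<.006); v,u=np.where(m)
        if len(u)>10: print(n,len(u),rect(ray(c2,np.c_[u,v],.066)),np.round(np.median(W[m][:,2]),4))
E
```

```text
{'time': np.float64(17.7333), 'tool_pos': array([0.4655, 0.2992, 0.1979]), 'tcp_rot': array([-3.1404e+00,  8.2000e-02, -8.0000e-04]), 'width': np.float64(0.5303)}
lever 111 (array([ 483.1, -318.1]), 47.2, 11.6, 62.4) 70.40859322554317 -118.96766064606402
green 36 (array([ 490. , -292.5]), 23.4, 8.3, 57.9) 45.12028368705146 -127.07307331731045
side 319.0 186.0 167 lo [ 0.5991 -0.0774  0.0325] hi [ 0.6495 -0.0614  0.0692]
side 306.0 197.0 150 lo [ 0.6014 -0.0068  0.0327] hi [0.6423 0.0103 0.0687]
{'time': np.float64(17.8833), 'tool_pos': array([0.4657, 0.2962, 0.1974]), 'tcp_rot': array([ 3.1397e+00, -8.9200e-02, -2.0000e-04]), 'wrist_force': array([-0.2787, -0.4287, -0.604 ]), 'width': np.float64(0.5259)}
R 143 (array([6.285e+02, 2.000e-01]), 51.5, 14.5, -0.8) 0.0658
Y 141 (array([625.3, -69.8]), 51.7, 14.5, -1.4) 0.0658
B 134 (array([637.3, 142.2]), 51.5, 14.4, -0.0) 0.0659
```

View pics/fin.png

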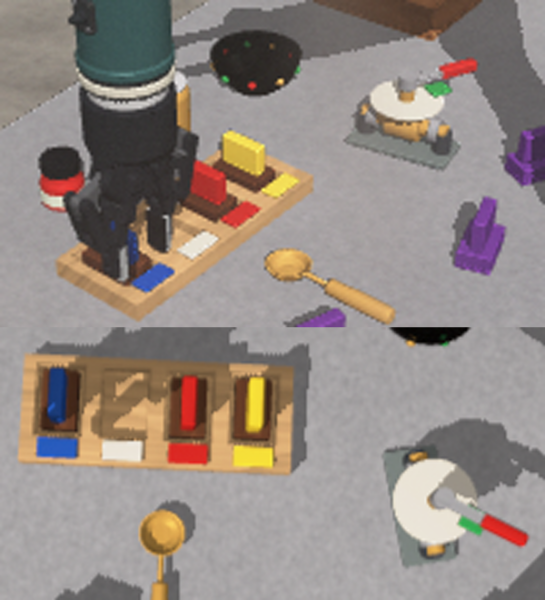

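The final view shows red and yellow upright in their slots, with all three rib tops at 0.0658–0.0659 m. The lever is over the green tab and the arm is clear. Handing in.

```bash
python3 -c "
from workcell import bot
print(bot.finish_job())"
```

```text
the job is handed in; nothing more can be done
None
```

The job is handed in, after about 18 s of the 62 s. I turned the air lever to the green mark first, then lowered the red and then the yellow stamp into the slots with their own colour labels.

**Lever:** it lies at about -118° to -119°, and the tab at about -118°, so they agree to within about 1.5°. The last top picture alone put the tab at -127°. I did not use that figure, because the lever hides part of the tab from that camera. Working back from the visible strip's edge gave -117.7°.

**Stamps:** both stand upright with the gripper clear. Their rib tops read 0.0658 m in the top view, against 0.0659 m for the blue stamp, which was already home. I released each one only after it touched the slot floor, at about 5–11 N.

**Other readings:** while each stamp was being set down I saw a small sideways force of 4–6 N, which was gone after release for red. The yellow stamp's sideways position differed by about 3 mm between the arm reading and the top view, which is inside the slot's 5 mm of play.

**Bystanders:** the blue stamp reads where it was at the start, to about 1 mm. The arm touched none of the other bench items, though I did not measure each of them again at the end.

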